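# Build the wet-sieving column in the sink

## Task

Build the wet-sieving column on the receiver (the wide pan with the spout) in the sink: first the fine sieve, on it the medium sieve, then the coarse sieve, and finally the lid. Add the parts one at a time from the bottom up, each upright and fully home in the one below, and do not disturb the nail brush, the beaker and the blue screw cap.

Things in the scene. Friction and masses are not known exactly. Their poses are not given: they have to be found in the camera images.
- receiver: Receiver pan, stainless steel, fixed to the sink floor: foot 84 mm across, body 70 mm across, rim 40 mm above the floor, round mouth 56 mm across and 16 mm deep with a plain dark bottom (no mesh), a low thin spout along its -x that ends 63 mm from its axis. Origin: centre of its underside, on the sink floor (z = 0), z up.
- sieve_fine: Fine sieve, the lowest of the three: 30 mm high in all, 0.1 kg. Steel frame 62 mm across, bore 56; under it an 8 mm conical skirt (40 mm across at the foot, 52 at its top) that drops into the mouth of the part below until the frame's lower edge rests on that rim. Square wire mesh 13 mm below the rim, wires every 3.5 mm. Origin: centre of the skirt's foot (on the sink floor, z = 0), z up.
- sieve_medium: Medium sieve: 40 mm high in all, 0.13 kg. Steel frame 62 mm across, bore 56; under it an 8 mm conical skirt (40 mm across at the foot, 52 at its top) that drops into the mouth of the part below until the frame's lower edge rests on that rim. Square wire mesh 13 mm below the rim, wires every 9 mm. Origin: centre of the skirt's foot (on the sink floor, z = 0), z up.
- sieve_coarse: Coarse sieve, the tallest: 52 mm high in all, 0.16 kg. Steel frame 62 mm across, bore 56; under it an 8 mm conical skirt (40 mm across at the foot, 52 at its top) that drops into the mouth of the part below until the frame's lower edge rests on that rim. Square wire mesh 13 mm below the rim, wires every 15 mm. Origin: centre of the skirt's foot (on the sink floor, z = 0), z up.
- sieve_lid: Lid: stainless disc of 62 mm diameter, 6 mm thick at the middle, with the same 8 mm conical skirt as the sieves below it and a black upright cylindrical knob on top, 20 mm in diameter, from 14 mm to 40 mm above the origin; 0.1 kg. Origin: centre of the skirt's foot, z up; it stands on the sink floor (z = 0) at the start.
- nail_brush: Bystander: yellow nail brush 34 x 100 x 30 mm, lying bristles down, long along its y. Origin: centre of its underside.
- beaker: Bystander: clear beaker 53 mm across, 68 mm high, upright. Origin: centre of its underside.
- screw_cap: Bystander: blue ribbed screw cap 42 mm across, 19 mm high. Origin: centre of its underside.
Things that resemble listed ones, but are neither listed nor needed, are in the scene too. What is shaped like the sieve_medium but yellow is not meant.

How it is judged:
By the outcome, as a careful person would: the job done as asked, in the order asked, and still so for the second after the job is handed in, with the robot touching nothing.
It also fails if it takes over 106 s, if anything falls off the work surface, if the arm or the gripper's body presses on something with over 40 N, if the wrist force passes 120 N, or if a joint passes its speed limit or range.

## Robot

A 6-joint arm with a two-finger parallel gripper is mounted at the origin on a cart in front of the work surface, level with it; the furniture and walls round the work are solid. World frame = base frame: x ahead of the robot, y to its left, z up, the work surface at z = 0. Lengths are in m, angles in rad, forces in N, time in s.
With the tool pointing down it reaches from about 0.3 to 0.825 m from the base axis. Payload 5.4 kg.
Tool frame: the origin (TCP) lies midway between the tips of the shut fingers; the grasp point (between the pads) lies 19 mm behind it; z points along the fingers, y is the direction in which the jaws open and shut (so a half turn about z gives the same grasp; the last joint's range is limited). The gripper opens to 92 mm and grips with 3 to 60 N. Pads are 20 mm wide; open, the fingers measure 128 mm over their backs; the gripper's body (75 mm by 189 mm) begins 69 mm behind the grasp point.
Start: joints at [-1.413, 0.158, 1.597, -0, 1.386, -0.21], TCP at [0.207, -0.537, 0.215] pointing down, gripper open.
Joint ranges: [-2.91, 2.91], [-0.94, 2.29], [0.18, 2.7], [-1.29, 4.43], [0.17, 2.64], [-3, 3]. Speed limits (rad/s): [2.57, 2.57, 3.14, 3.14, 3.14, 3.14].

## Interface

Orientations are given as a 3x3 rotation matrix whose columns are the frame's x, y, z axes.
In Python, from bench import bot gives the robot as it stands.
- The arm moves only by the shell command python3 -m creep 'ROWS' [FORCE]. ROWS is JSON, a list of rows, each a list of 7 numbers: the shift along the tool's x, y, z in m, then the turn, a rotation vector about the tool's x, y, z in degrees, then the gripper's target within -1 to 1 (shut at 1, half-way at 0, fully open at -1). A call has 1 to 12 rows; each row is the pose to reach, as a shift and turn from the pose commanded when the call began, along the tool's axes at that moment; what a row does not reach only later rows make up. A row lasts 1/12 s, in which the tool goes at most 41.7 mm and 7.16 degrees, less where a joint would pass 70% of its speed; a pose out of reach is approached as far as the arm can. A call with a gripper value outside its range is refused whole. The fingers move at their own pace and stop on an object; FORCE is the grip in N (left out, the last holds). Time passes only in rows, so rows that repeat a pose let the fingers close. It gives the time, the measured TCP pose, the force and the opening at its end, in the units of the state.
- bot.observe(): the state, without advancing time (a new reading comes with each control period).
- bot.snapshot(name): name is "side" or "top" or "wrist"; returns the picture (480x640x3 uint8, blue, green, red); there is no depth.
- bot.calibration(name): a dict with "K" (3x3 intrinsics, pixels), "k1" (the pictures are not rectified: a ray, as slopes to the right and down, at radius r is drawn at 1 + k1 r^2 times it, then the intrinsics apply), "R" (3x3) and "t" (3): a world point X has camera coordinates R X + t. Camera axes: x right, y down, z forward; pixel columns grow to the right and rows downward; lengths in m; the calibration is good to about 2 mm. A picture is of the moment at which its call begins: read the wrist's pose just before it. calibration takes no time and is no camera call; for the wrist camera it gives the pose at the moment of the call.
- bot.sign_off(): hands the job in, once; it reports no verdict.
The state is a dict: "time": time; "joint_positions": joint angles; "joint_velocities": joint speeds; "joint_torque": joint torques, N m; "tool_pos": TCP position; "tool_rot": TCP orientation; "contact_force": force on the tool from outside, world axes, zero at the start; "wrist_torque": the same for the moment, N m; "opening": opening from 0.0 (shut) to 1.0 (fully open).
Only numpy, scipy, OpenCV 4.12 (cv2) and the standard library are available. Lean on these libraries where they do the work, as an engineer would, in place of code of your own. Each camera call takes 0.05 s, during which the arm holds its last target.

## Working session

There is one attempt and no reset: what is moved stays moved. The work goes in short steps, Python scripts to look and compute and a shell command to move; the robot and the scene stay as the last step left them, time stands still between calls to the robot, and variables do not carry over. Pictures are saved under pics/ and viewed, and the job is handed in when it is done.

```bash
mkdir -p pics; ls; cat > h.py <<'E'
import numpy as np, cv2
from bench import bot
def snap(name,fn):
    c=bot.calibration(name); im=bot.snapshot(name); cv2.imwrite('pics/'+fn,im); np.savez('pics/'+fn+'.npz',K=c['K'],k1=c['k1'],R=c['R'],t=c['t']); return im
def cal(fn): return np.load('pics/'+fn+'.npz')
def ray(c,u,v):
    K=c['K'];k=float(c['k1']);d=np.array([(u-K[0,2])/K[0,0],(v-K[1,2])/K[1,1]]);s=d.copy()
    for _ in range(30): s=d/(1+k*(s@s))
    R=c['R'];return -R.T@c['t'], R.T@np.array([s[0],s[1],1])
def onz(c,u,v,z):
    o,d=ray(c,u,v);return o+d*(z-o[2])/d[2]
def proj(c,X):
    p=c['R']@np.array(X)+c['t'];s=p[:2]/p[2];s=s*(1+float(c['k1'])*(s@s));K=c['K'];return np.array([K[0,0]*s[0]+K[0,2],K[1,1]*s[1]+K[1,2]])
E
python3 - <<'E'
from h import *
for n in('top','side','wrist'):
    snap(n,n+'0.png');c=cal(n+'0.png');print(n,c['K'].tolist(),c['k1'],(-c['R'].T@c['t']).round(3),c['R'].round(3).tolist())
print(bot.observe())
E
```

```text
pics
top [[490.18398402786124, 0.0, 322.36990268229306], [0.0, 490.18398402786124, 239.31109944670618], [0.0, 0.0, 1.0]] -0.12251733374866251 [ 0.349 -0.02   1.223] [[0.015, -1.0, -0.007], [-0.99, -0.014, -0.139], [0.139, 0.009, -0.99]]
side [[598.8249951230625, 0.0, 317.646192836938], [0.0, 598.8249951230625, 246.6618183361472], [0.0, 0.0, 1.0]] -0.09223848320627269 [ 0.458 -0.972  0.658] [[0.998, -0.063, -0.019], [-0.05, -0.542, -0.839], [0.042, 0.838, -0.544]]
wrist [[361.3414310433657, 0.0, 320.1626319511349], [0.0, 361.3414310433657, 241.20146601820204], [0.0, 0.0, 1.0]] 0.014540410646837615 [ 0.277 -0.509  0.384] [[0.36, -0.933, -0.001], [-0.897, -0.347, 0.273], [-0.255, -0.098, -0.962]]
{'time': 0.15, 'joint_positions': array([-1.41308364e+00,  1.58919663e-01,  1.59791872e+00,  1.57525134e-05,
        1.38619111e+00, -2.10063874e-01]), 'joint_velocities': array([ 0.00024821, -0.00126033, -0.00457079,  0.00040979, -0.00096043,
        0.00126096]), 'joint_torque': array([-1.12609570e-03, -3.85917056e+01, -3.22432673e+01,  6.99724350e-02,
        3.52054567e-02, -9.56221061e-05]), 'tool_pos': array([ 0.20666488, -0.53607004,  0.2138486 ]), 'tool_rot': array([[ 9.33130147e-01,  3.59538712e-01, -2.10376948e-04],
       [ 3.59538636e-01, -9.33129117e-01,  1.42143942e-03],
       [ 3.14753643e-04, -1.40202662e-03, -9.99998968e-01]]), 'contact_force': array([-0.84033491,  0.36072763,  0.03760325]), 'wrist_torque': array([ 0.03251919,  0.04488407, -0.01432945]), 'opening': 0.9991209263889592}
```

View pics/top0.png

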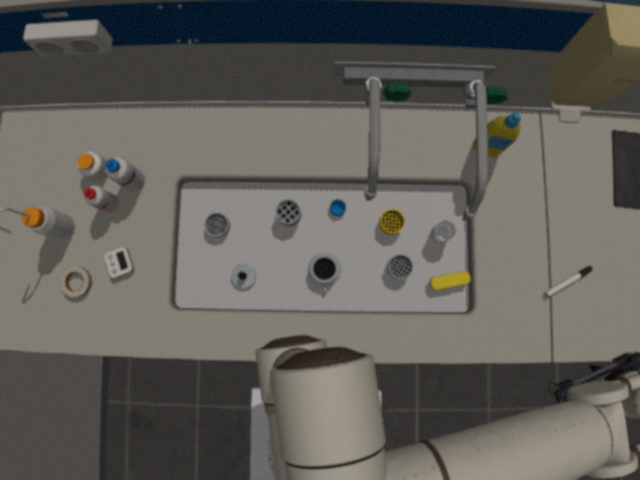

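View pics/side0.png

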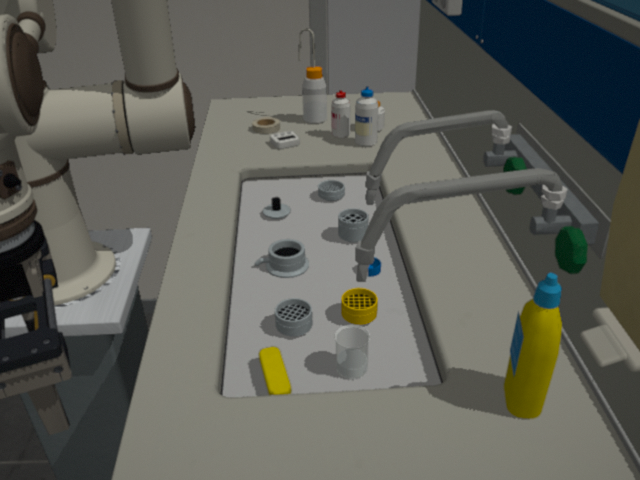

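View pics/wrist0.png

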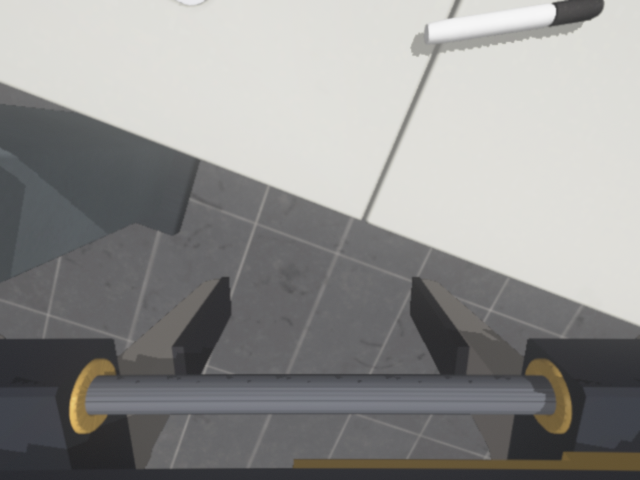

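```bash
python3 - <<'E'
from h import *
im=cv2.imread('pics/top0.png');s=cv2.resize(im[170:320,165:485],None,fx=2.5,fy=2.5,interpolation=cv2.INTER_CUBIC);cv2.imwrite('pics/c1.png',s)
im=cv2.imread('pics/side0.png');s=cv2.resize(im[160:410,220:440],None,fx=2.4,fy=2.4,interpolation=cv2.INTER_CUBIC);cv2.imwrite('pics/c2.png',s)
E
```

```text
(no output)
```

View pics/c1.png

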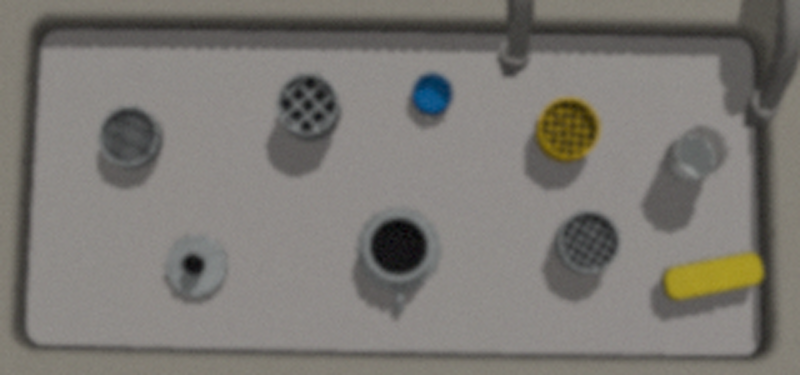

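View pics/c2.png

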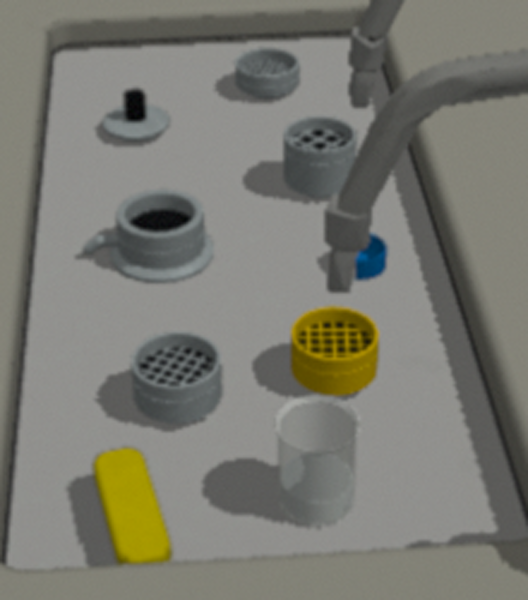

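```bash
python3 - <<'E'
from h import *
c=cal('top0.png');s=cal('side0.png')
def f(u,v):return u/2.5+165-.3,v/2.5+170-.3
for n,p,z in[('fine',(129,136),.03),('coarse',(308,105),.052),('medium',(588,241),.04),('rec',(399,246),.04),('lidknob',(192,263),.04),('cap',(432,93),.019),('yel',(568,128),.04)]:
    P=onz(c,*f(*p),z);q=proj(s,P);print(n,P.round(4),np.hypot(*P[:2]).round(3),'side',q.round(1),'crop2',((q-[220,160])*2.4).round())
# counter height: find sink corner edge rays
E
```

```text
fine [0.5504 0.2552 0.03  ] 0.607 side [329.5 184.7] crop2 [263.  59.]
coarse [0.5795 0.0756 0.052 ] 0.584 side [350.8 214.6] crop2 [314. 131.]
medium [ 0.4514 -0.1981  0.04  ] 0.493 side [291.4 307.3] crop2 [171. 354.]
rec [ 0.4442 -0.0149  0.04  ] 0.444 side [285.1 247.2] crop2 [156. 209.]
lidknob [0.4246 0.1856 0.04  ] 0.463 side [274.5 197.8] crop2 [131.  91.]
cap [ 0.5998 -0.0457  0.019 ] 0.602 side [368.4 261.2] crop2 [356. 243.]
yel [ 0.5624 -0.1791  0.04  ] 0.59 side [357.1 296.7] crop2 [329. 328.]
```

```bash
python3 - <<'E'
from h import *
c=cal('top0.png');s=cal('side0.png')
def tri(a,b):
    o1,d1=ray(c,*a);o2,d2=ray(s,*b);A=np.c_[d1,-d2];x=np.linalg.lstsq(A,o2-o1,rcond=None)[0];p=o1+d1*x[0];q=o2+d2*x[1];return ((p+q)/2).round(3),np.linalg.norm(p-q).round(3)
print('corner',tri((174,311),(241,171)),tri((181,180),(374,171)))
print('faucet1',tri((371,193),(365,280)),'f2?',tri((371,193),(374,200)))
print('f2',tri((470,212),(363,280)))
print('fine',tri((216.3,224.1),(331.2,187.5)),'coarse',tri((287.9,211.7),(353.3,216.2)),'med',tri((399.9,266.1),(294.2,309.1)),'rec',tri((324.3,268.1),(286.7,249.1)))
E
```

```text
corner (array([0.338, 0.352, 0.028]), np.float64(0.009)) (array([0.668, 0.358, 0.01 ]), np.float64(0.0))
faucet1 (array([ 0.606, -0.128,  0.042]), np.float64(0.049)) f2? (array([ 0.596, -0.114,  0.188]), np.float64(0.001))
f2 (array([ 0.554, -0.33 ,  0.186]), np.float64(0.008))
fine (array([0.553, 0.257, 0.021]), np.float64(0.002)) coarse (array([0.583, 0.076, 0.047]), np.float64(0.004)) med (array([ 0.454, -0.199,  0.036]), np.float64(0.004)) rec (array([ 0.446, -0.015,  0.035]), np.float64(0.003))
```

```bash
python3 -m creep '[[0.607,-0.616,0,0,0,0,-1],[0.607,-0.616,0,0,0,0,-1],[0.607,-0.616,0,0,0,0,-1],[0.607,-0.616,0,0,0,0,-1],[0.607,-0.616,0,0,0,0,-1],[0.607,-0.616,0,0,0,0,-1],[0.607,-0.616,0,0,0,0,-1],[0.607,-0.616,0,0,0,0,-1],[0.607,-0.616,0,0,0,0,-1],[0.607,-0.616,0,0,0,0,-1],[0.607,-0.616,0,0,0,0,-1],[0.607,-0.616,0,0,0,0,-1]]' 20
python3 - <<'E'
from h import *
snap('wrist','w1.png');o=bot.observe();print(o['tool_pos'].round(4),o['tool_rot'].round(3).tolist(),o['time'])
E
```

```text
time: 1.15
tool_pos: [0.4064, -0.0759, 0.2146]
tool_rot: [[0.933, 0.359, 0.001], [0.359, -0.933, -0.0], [0.0, 0.0, -1.0]]
contact_force: [1.5, -0.5, -0.7]
opening: 1.005
[ 0.4083 -0.0689  0.2146] [[0.93, 0.367, 0.002], [0.367, -0.93, 0.005], [0.004, -0.004, -1.0]] 1.2
```

View pics/w1.png

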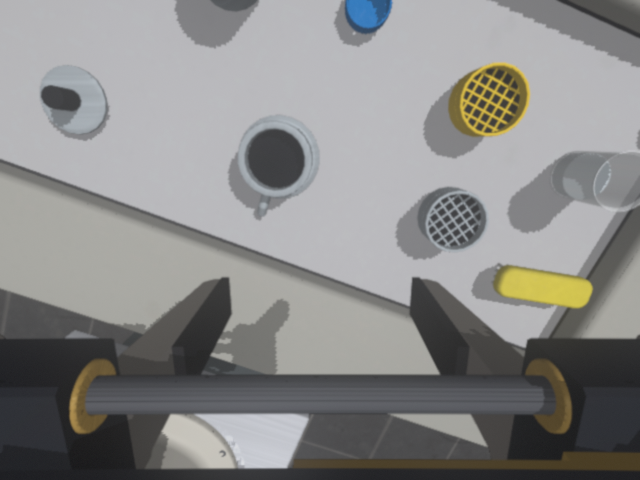

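```bash
python3 - <<'E'
from h import *
im=snap('wrist','w2.png');c=cal('w2.png')
g=cv2.cvtColor(im,cv2.COLOR_BGR2GRAY)
m=(g<70).astype('uint8');m[230:]=0
for k in cv2.findContours(m,0,1)[0]:
    if 600<cv2.contourArea(k)<6000:
        e=cv2.fitEllipse(k);print(e,onz(c,*e[0],.024).round(4))
hsv=cv2.cvtColor(im,cv2.COLOR_BGR2HSV)
s=cv2.resize(im[20:320,180:640],None,fx=1.7,fy=1.7,interpolation=cv2.INTER_CUBIC);cv2.imwrite('pics/c3.png',s)
o=bot.observe();print(o['tool_pos'].round(4),o['joint_velocities'].round(3))
E
```

```text
((283.3896789550781, 163.14666748046875), (52.185550689697266, 55.69074249267578), 149.3791961669922) [ 0.4444 -0.0154  0.024 ]
[ 0.4072 -0.0726  0.2144] [-0.123 -0.002  0.004 -0.059 -0.005 -0.088]
```

View pics/c3.png

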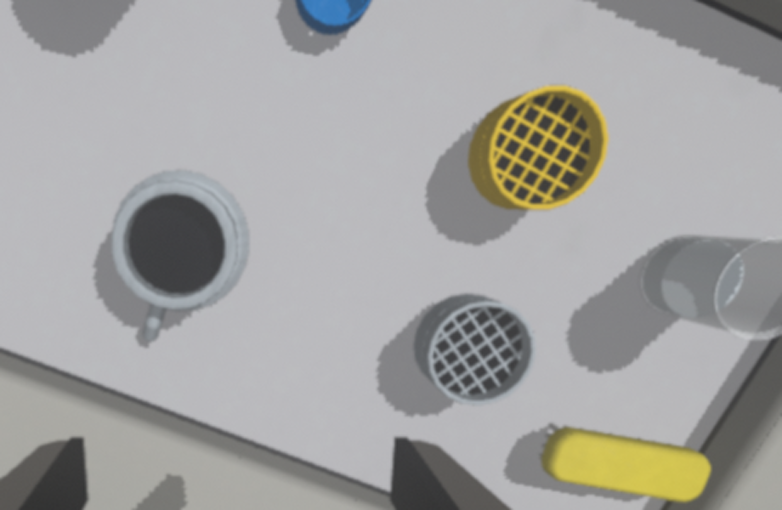

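```bash
python3 -m creep '[[0.253,-0.254,0.05,0,0,0,-1],[0.253,-0.254,0.05,0,0,0,-1],[0.253,-0.254,0.05,0,0,0,-1],[0.253,-0.254,0.05,0,0,0,-1],[0.253,-0.254,0.05,0,0,0,-1],[0.253,-0.254,0.05,0,0,0,-1],[0.253,-0.254,0.05,0,0,0,-1],[0.253,-0.254,0.05,0,0,0,-1],[0.253,-0.254,0.05,0,0,0,-1],[0.253,-0.254,0.05,0,0,0,-1],[0.253,-0.254,0.05,0,0,0,-1],[0.253,-0.254,0.05,0,0,0,-1]]' 20
python3 - <<'E'
from h import *
c=cal('w2.png');print('medium',onz(c,462.9,226.5,.04).round(4))
snap('wrist','w3.png');o=bot.observe();print(o['tool_pos'].round(4),o['tool_rot'].round(3).tolist(),o['time'],o['joint_velocities'].round(3))
E
```

```text
time: 2.25
tool_pos: [0.5508, 0.2487, 0.1643]
tool_rot: [[0.933, 0.359, -0.001], [0.359, -0.933, -0.001], [-0.001, 0.0, -1.0]]
contact_force: [-0.9, 0.8, -0.3]
opening: 1.002
medium [ 0.4534 -0.2007  0.04  ]
[0.5509 0.2485 0.1646] [[0.934, 0.358, -0.0], [0.358, -0.934, -0.001], [-0.0, 0.0, -1.0]] 2.3 [-0.006 -0.013  0.006  0.002 -0.001  0.005]
```

View pics/w3.png

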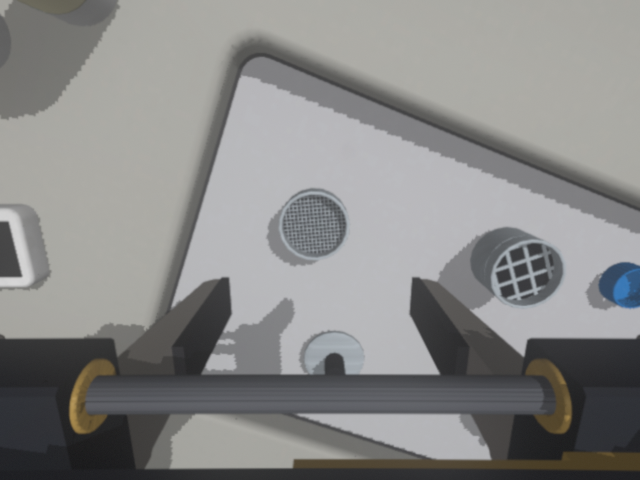

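```bash
python3 - <<'E'
from h import *
c=cal('w3.png');o=bot.observe();R=o['tool_rot'];p=o['tool_pos']
for n,u,v,z in[('fine',315,224.5,.03),('coarse',527,272,.052)]:
    P=onz(c,u,v,z);print(n,P.round(4),'tool',(R.T@(P-p)).round(4))
# check mesh center projections
print(proj(c,p+R@[0,0,.1]))
E
```

```text
fine [0.5531 0.2541 0.03  ] tool [ 0.0042 -0.0045  0.1346]
coarse [0.5835 0.077  0.052 ] tool [-0.031   0.1717  0.1127]
[320.30023965 239.9869262 ]
```

```bash
python3 -m creep '[[0.004,-0.0045,0.06,0,0,0,-1],[0.004,-0.0045,0.1,0,0,0,-1],[0.004,-0.0045,0.13,0,0,0,-1],[0.004,-0.0045,0.145,0,0,0,-1],[0.004,-0.0045,0.152,0,0,0,-1],[0.004,-0.0045,0.152,0,0,0,-1],[0.004,-0.0045,0.152,0,0,0,-1]]' 20
python3 - <<'E'
from h import *
snap('wrist','w4.png');o=bot.observe();print(o['tool_pos'].round(4),o['contact_force'])
E
```

```text
time: 2.88
tool_pos: [0.5544, 0.2551, 0.0144]
tool_rot: [[0.934, 0.359, 0.003], [0.359, -0.934, 0.0], [0.003, 0.0, -1.0]]
contact_force: [0.1, 0.3, 0.8]
opening: 0.997
[0.5551 0.2555 0.0153] [0.86991602 0.73748085 0.77800416]
```

View pics/w4.png

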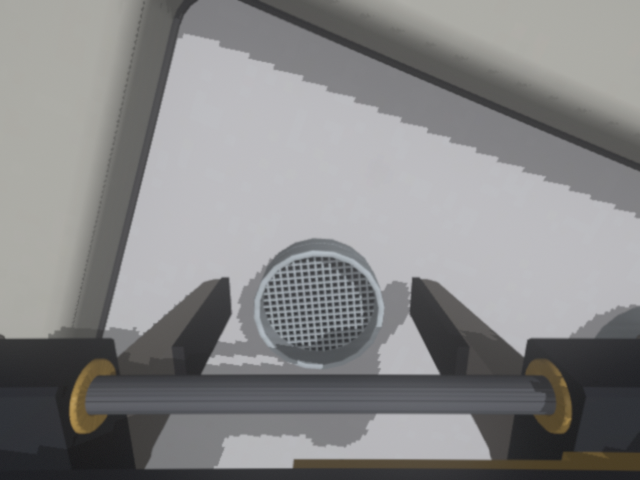

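```bash
python3 -m creep '[[-0.002,0.001,0.002,0,0,0,0.5],[-0.002,0.001,0.002,0,0,0,0.5],[-0.002,0.001,0.002,0,0,0,0.5],[-0.002,0.001,0.002,0,0,0,0.5],[-0.002,0.001,0.002,0,0,0,0.5],[-0.002,0.001,0.002,0,0,0,0.5],[-0.002,0.001,0.002,0,0,0,0.5],[-0.002,0.001,0.002,0,0,0,0.5]]' 25
python3 -m creep '[[0,0,-0.02,0,0,0,0.5],[0,0,-0.05,0,0,0,0.5],[0,0,-0.09,0,0,0,0.5],[0,0,-0.09,0,0,0,0.5],[0,0,-0.09,0,0,0,0.5]]'
python3 - <<'E'
from h import *
snap('wrist','w5.png');o=bot.observe();print(o['tool_pos'].round(4),o['contact_force'],o['opening'])
E
```

```text
time: 3.6
tool_pos: [0.5518, 0.2542, 0.0112]
tool_rot: [[0.933, 0.36, 0.001], [0.36, -0.933, 0.0], [0.001, -0.0, -1.0]]
contact_force: [-1.4, 0.3, 4.5]
opening: 0.672
time: 4.02
tool_pos: [0.5536, 0.2544, 0.1033]
tool_rot: [[0.933, 0.36, 0.006], [0.36, -0.933, 0.001], [0.006, 0.001, -1.0]]
contact_force: [-0.6, 0.6, -1.2]
opening: 0.672
[0.5517 0.254  0.1008] [-0.40479719 -0.00584588 -1.73808572] 0.6738472142892445
```

View pics/w5.png

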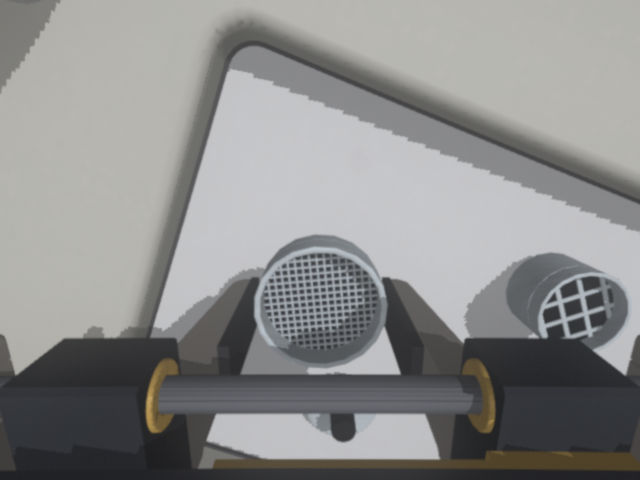

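```bash
python3 - <<'E'
from h import *
im=cv2.imread('pics/w5.png');c=cal('w5.png');o=bot.observe();R=o['tool_rot'];p=o['tool_pos']
P=onz(c,320.5,306,p[2]+.0185);print((R.T@(P-p)).round(4))
P2=onz(cal('w4.png'),320,308,.03);print(P2)
d=np.array([.445,-.015,p[2]])-p;print((R.T@d).round(4))
E
```

```text
[ 0.0022  0.0004 -0.0185]
[0.55352368 0.2548224  0.03      ]
[-1.963e-01  2.126e-01 -1.000e-04]
```

```bash
python3 -m creep '[[-0.03,0.03,0,0,0,0,0.5],[-0.05,0.054,0,0,0,0,0.5],[-0.08,0.086,0,0,0,0,0.5],[-0.11,0.118,0,0,0,0,0.5],[-0.14,0.15,0,0,0,0,0.5],[-0.165,0.177,0,0,0,0,0.5],[-0.185,0.198,0,0,0,0,0.5],[-0.195,0.209,0,0,0,0,0.5],[-0.198,0.2125,0,0,0,0,0.5],[-0.198,0.2125,0,0,0,0,0.5],[-0.198,0.2125,0,0,0,0,0.5],[-0.198,0.2125,0,0,0,0,0.5]]'
python3 - <<'E'
from h import *
snap('wrist','w6.png');snap('side','s6.png');o=bot.observe();R=o['tool_rot'];p=o['tool_pos'];print(p.round(4),o['contact_force'],o['opening'],(R.T@(np.array([.445,-.015,.0512])-R@[.002,0,0]-p)).round(4))
a=cv2.imread('pics/side0.png')
cv2.imwrite('pics/c6.png',np.hstack([cv2.resize(cv2.imread('pics/w6.png'),(400,300)),cv2.resize(cv2.imread('pics/s6.png')[170:320,200:400],(400,300))]))
E
```

```text
time: 5.07
tool_pos: [0.4431, -0.0144, 0.1]
tool_rot: [[0.933, 0.361, -0.001], [0.361, -0.933, 0.001], [-0.001, -0.001, -1.0]]
contact_force: [-0.3, 0.2, -1.2]
opening: 0.667
[ 0.4433 -0.0145  0.1003] [ 0.09021412  0.45174767 -1.61276599] 0.6685913738105153 [-0.0005  0.0011  0.0491]
```

View pics/c6.png

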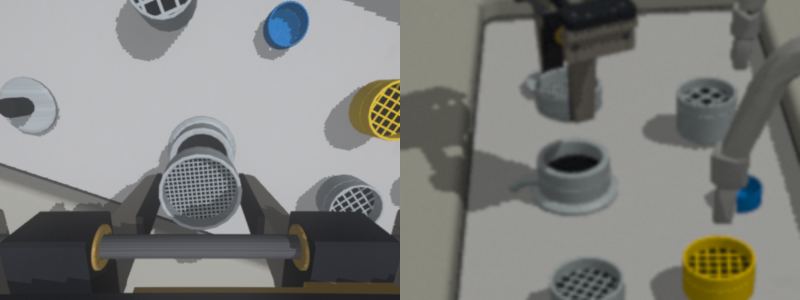

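```bash
python3 -m creep '[[0,0.001,0.02,0,0,0,0.5],[0,0.001,0.035,0,0,0,0.5],[0,0.001,0.042,0,0,0,0.5],[0,0.001,0.048,0,0,0,0.5],[0,0.001,0.053,0,0,0,0.5],[0,0.001,0.055,0,0,0,0.5],[0,0.001,0.055,0,0,0,0.5],[0,0.001,0.055,0,0,0,0.5]]'
python3 - <<'E'
from h import *
snap('side','s7.png');snap('wrist','w7.png')
cv2.imwrite('pics/c7.png',np.hstack([cv2.resize(cv2.imread('pics/w7.png'),(400,300)),cv2.resize(cv2.imread('pics/s7.png')[170:320,200:400],(400,300))]))
E
```

```text
time: 5.83
tool_pos: [0.444, -0.0166, 0.0461]
tool_rot: [[0.933, 0.36, 0.001], [0.36, -0.933, -0.0], [0.001, 0.001, -1.0]]
contact_force: [-0.2, 0.4, -0.9]
opening: 0.672
```

View pics/c7.png

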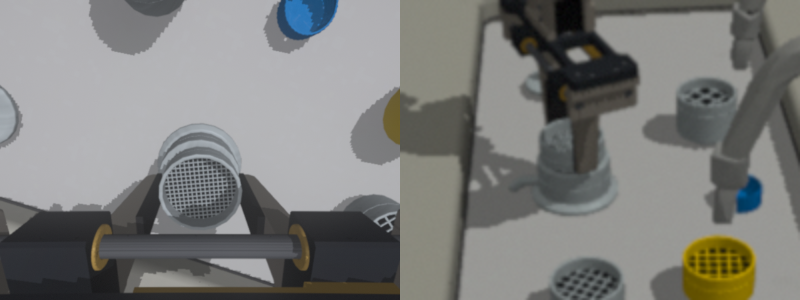

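```bash
python3 -m creep '[[0,0,0.001,0,0,0,0.5],[0,0,0.002,0,0,0,0.5],[0,0,0.003,0,0,0,0.5],[0,0,0.003,0,0,0,0.5]]'
python3 -m creep '[[0,0,0,0,0,0,0.0],[0,0,0,0,0,0,-0.7],[0,0,0,0,0,0,-0.7],[0,0,0,0,0,0,-0.7],[0,0,0,0,0,0,-0.7],[0,0,0,0,0,0,-0.7]]'
python3 -m creep '[[0,0,-0.02,0,0,0,-0.7],[0,0,-0.05,0,0,0,-0.7],[0,0,-0.09,0,0,0,-0.7],[0,0,-0.12,0,0,0,-0.7],[0,0,-0.12,0,0,0,-0.7],[0,0,-0.12,0,0,0,-0.7]]'
python3 - <<'E'
from h import *
snap('side','s8.png');snap('wrist','w8.png');snap('top','t8.png')
cv2.imwrite('pics/c8.png',np.hstack([cv2.resize(cv2.imread('pics/w8.png'),(400,300)),cv2.resize(cv2.imread('pics/s8.png')[170:320,200:400],(400,300))]))
E
```

```text
time: 6.27
tool_pos: [0.4438, -0.0166, 0.0431]
tool_rot: [[0.933, 0.36, 0.0], [0.36, -0.933, -0.0], [0.0, 0.0, -1.0]]
contact_force: [-1.2, -0.7, 4.1]
opening: 0.672
time: 6.77
tool_pos: [0.4434, -0.0164, 0.0424]
tool_rot: [[0.933, 0.36, -0.0], [0.36, -0.933, 0.0], [-0.0, -0.0, -1.0]]
contact_force: [0.1, 0.5, -0.6]
opening: 0.85
time: 7.27
tool_pos: [0.4449, -0.0169, 0.1644]
tool_rot: [[0.933, 0.36, 0.004], [0.36, -0.933, -0.001], [0.004, 0.003, -1.0]]
contact_force: [0.6, -0.0, -0.7]
opening: 0.849
```

View pics/c8.png

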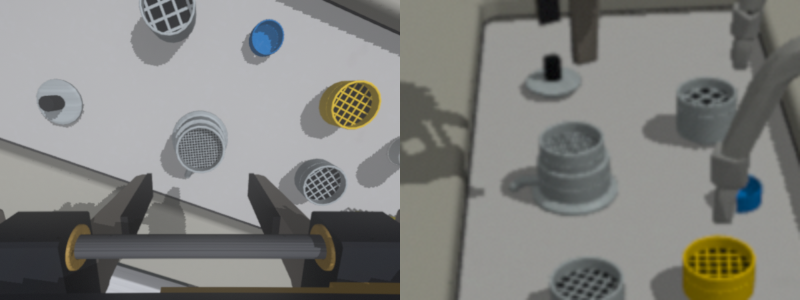

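```bash
python3 - <<'E'
from h import *
c=cal('top0.png');w=cal('w2.png')
for p in[(431,283),(433,292),(468,272),(470,285)]: print(onz(c,*p,.028).round(3))
for p in [(498,275),(498,290),(592,290)]: print('w',onz(w,*p,.028).round(3))
print('beaker',onz(c,444,232,.06).round(3))
o=bot.observe();R=o['tool_rot'];p=o['tool_pos'];print(o['joint_positions'].round(2),p.round(4));print((R.T@(np.array([.4535,-.2005,.16])-p)).round(4))
w=cal('w8.png');print('stack',onz(w,318,237,.062))
E
```

```text
[ 0.412 -0.276  0.028]
[ 0.39  -0.281  0.028]
[ 0.44  -0.369  0.028]
[ 0.408 -0.373  0.028]
w [ 0.419 -0.265  0.028]
w [ 0.404 -0.273  0.028]
w [ 0.441 -0.364  0.028]
beaker [ 0.533 -0.303  0.06 ]
[-0.31 -0.14  2.01 -0.    1.28  0.89] [ 0.4423 -0.0161  0.1608]
[-0.0558  0.1761  0.0005]
stack [ 0.44503991 -0.01423382  0.062     ]
```

```bash
python3 -m creep '[[-0.056,0.176,0,0,0,85,-0.7],[-0.056,0.176,0,0,0,85,-0.7],[-0.056,0.176,0,0,0,85,-0.7],[-0.056,0.176,0,0,0,85,-0.7],[-0.056,0.176,0,0,0,85,-0.7],[-0.056,0.176,0,0,0,85,-0.7],[-0.056,0.176,0,0,0,85,-0.7],[-0.056,0.176,0,0,0,85,-0.7],[-0.056,0.176,0,0,0,85,-0.7],[-0.056,0.176,0,0,0,85,-0.7],[-0.056,0.176,0,0,0,85,-0.7],[-0.056,0.176,0,0,0,85,-0.7]]'
python3 -m creep '[[0,0,0,0,0,0,-0.7],[0,0,0,0,0,0,-0.7]]'
python3 - <<'E'
from h import *
snap('wrist','w9.png');o=bot.observe();print(o['tool_pos'].round(4),o['tool_rot'].round(3).tolist(),o['joint_positions'].round(2))
E
```

```text
time: 8.42
tool_pos: [0.4534, -0.2, 0.1603]
tool_rot: [[0.434, -0.901, -0.003], [-0.901, -0.434, 0.003], [-0.004, 0.002, -1.0]]
contact_force: [0.2, -0.6, -0.6]
opening: 0.847
time: 8.58
tool_pos: [0.4537, -0.2002, 0.161]
tool_rot: [[0.442, -0.897, -0.002], [-0.897, -0.442, 0.002], [-0.003, 0.001, -1.0]]
contact_force: [0.5, -0.5, 1.0]
opening: 0.853
[ 0.4539 -0.2004  0.1613] [[0.442, -0.897, -0.002], [-0.897, -0.442, 0.002], [-0.002, 0.001, -1.0]] [-0.66  0.    1.87 -0.    1.27  2.02]
```

View pics/w9.png

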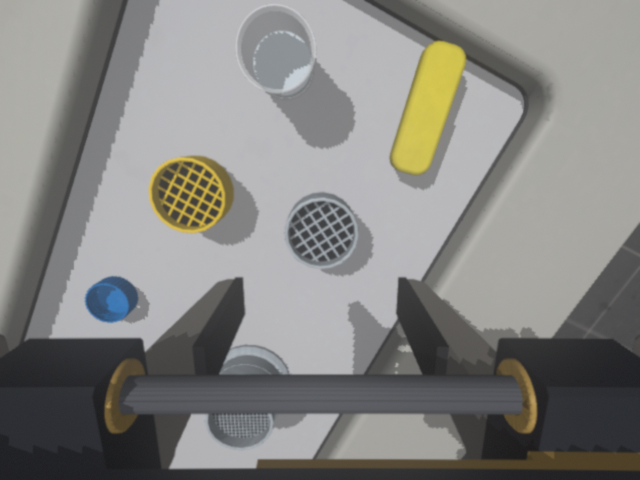

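```bash
python3 - <<'E'
from h import *
c=cal('w9.png');o=bot.observe();R=o['tool_rot'];p=o['tool_pos'];P=onz(c,321.3,232.5,.04);print(P,(R.T@(P-p)).round(4))
E
```

```text
[ 0.45213049 -0.20267349  0.04      ] [0.0016 0.0025 0.1213]
```

```bash
python3 -m creep '[[0.0015,0.002,0.04,0,0,0,-0.7],[0.0015,0.002,0.08,0,0,0,-0.7],[0.0015,0.002,0.115,0,0,0,-0.7],[0.0015,0.002,0.135,0,0,0,-0.7],[0.0015,0.002,0.143,0,0,0,-0.7],[0.0015,0.002,0.143,0,0,0,-0.7],[0.0015,0.002,0.143,0,0,0,-0.7]]'
python3 - <<'E'
from h import *
snap('wrist','w10.png')
E
```

```text
time: 9.22
tool_pos: [0.4539, -0.2034, 0.0202]
tool_rot: [[0.44, -0.898, 0.001], [-0.898, -0.44, -0.0], [0.001, -0.0, -1.0]]
contact_force: [0.7, -0.2, 0.5]
opening: 0.849
```

View pics/w10.png

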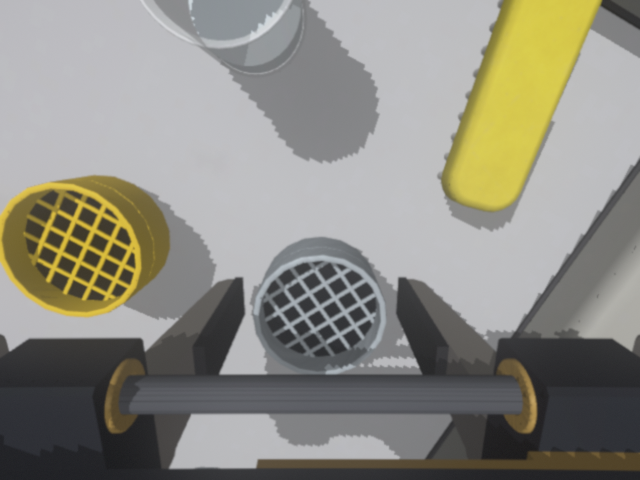

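```bash
python3 -m creep '[[0,0,0.001,0,0,0,0.5],[0,0,0.001,0,0,0,0.5],[0,0,0.001,0,0,0,0.5],[0,0,0.001,0,0,0,0.5],[0,0,0.001,0,0,0,0.5],[0,0,0.001,0,0,0,0.5],[0,0,0.001,0,0,0,0.5]]' 25
python3 -m creep '[[0,0,-0.02,0,0,0,0.5],[0,0,-0.05,0,0,0,0.5],[0,0,-0.09,0,0,0,0.5],[0,0,-0.11,0,0,0,0.5],[0,0,-0.11,0,0,0,0.5],[0,0,-0.11,0,0,0,0.5]]'
python3 - <<'E'
from h import *
snap('wrist','w11.png');o=bot.observe();R=o['tool_rot'];p=o['tool_pos'];print(p.round(4),o['contact_force'],o['opening'])
print('to stack',(R.T@(np.array([.445,-.0148,p[2]])-p)).round(4))
E
```

```text
time: 9.85
tool_pos: [0.4543, -0.2037, 0.0198]
tool_rot: [[0.44, -0.898, 0.002], [-0.898, -0.44, -0.001], [0.002, -0.001, -1.0]]
contact_force: [-1.0, 0.0, 6.3]
opening: 0.662
time: 10.35
tool_pos: [0.4539, -0.2035, 0.1294]
tool_rot: [[0.44, -0.898, 0.002], [-0.898, -0.44, -0.001], [0.002, -0.001, -1.0]]
contact_force: [0.2, 0.0, -2.7]
opening: 0.662
[ 0.4528 -0.2026  0.1277] [-0.64664908  0.38635931 -2.52779   ] 0.6666448461031788
to stack [-0.1721 -0.0755  0.0002]
```

View pics/w11.png

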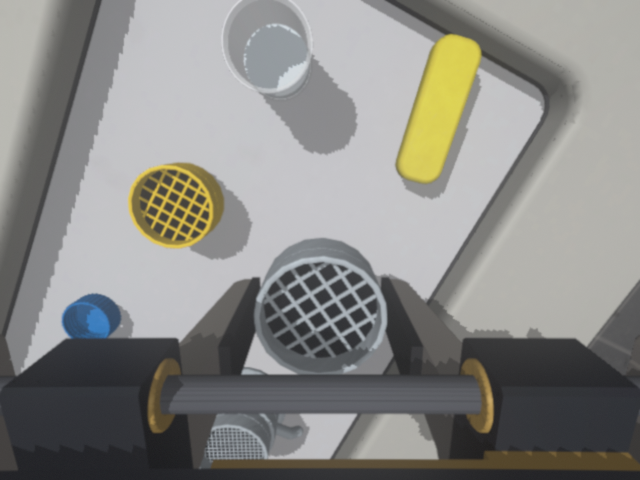

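```bash
python3 -m creep '[[-0.03,-0.013,0,0,0,0,0.5],[-0.06,-0.026,0,0,0,0,0.5],[-0.09,-0.039,0,0,0,0,0.5],[-0.12,-0.053,0,0,0,0,0.5],[-0.145,-0.064,0,0,0,0,0.5],[-0.163,-0.072,0,0,0,0,0.5],[-0.171,-0.075,0,0,0,0,0.5],[-0.172,-0.0755,0,0,0,0,0.5],[-0.172,-0.0755,0,0,0,0,0.5],[-0.172,-0.0755,0,0,0,0,0.5]]'
python3 - <<'E'
from h import *
c=cal('w11.png')
p0=np.array([.4532,-.2029,.1282]);o=bot.observe();R=o['tool_rot'];P=onz(c,320.3,311,p0[2]+.021);d=R.T@(P-p0);print('off',d.round(4))
snap('wrist','w12.png');snap('side','s12.png');o=bot.observe();p=o['tool_pos'];print(p.round(4),(R.T@(np.array([.445,-.0148,.0735])-p)).round(4))
cv2.imwrite('pics/c12.png',np.hstack([cv2.resize(cv2.imread('pics/w12.png'),(400,300)),cv2.resize(cv2.imread('pics/s12.png')[170:320,200:400],(400,300))]))
E
```

```text
time: 11.23
tool_pos: [0.4454, -0.0163, 0.128]
tool_rot: [[0.439, -0.899, -0.001], [-0.899, -0.439, -0.0], [-0.0, 0.001, -1.0]]
contact_force: [-0.2, -0.2, -1.1]
opening: 0.663
off [ 0.0017  0.001  -0.021 ]
[ 0.4457 -0.0164  0.1284] [-0.0017 -0.0002  0.0549]
```

View pics/c12.png

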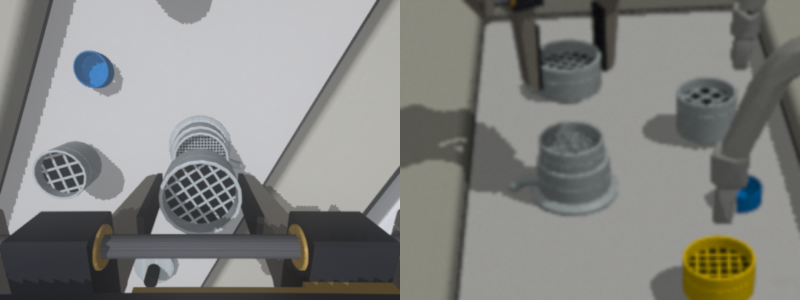

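```bash
python3 -m creep '[[-0.0035,-0.001,0.02,0,0,0,0.5],[-0.0035,-0.001,0.036,0,0,0,0.5],[-0.0035,-0.001,0.042,0,0,0,0.5],[-0.0035,-0.001,0.047,0,0,0,0.5],[-0.0035,-0.001,0.051,0,0,0,0.5],[-0.0035,-0.001,0.052,0,0,0,0.5],[-0.0035,-0.001,0.052,0,0,0,0.5],[-0.0035,-0.001,0.052,0,0,0,0.5]]'
python3 -m creep '[[0,0,0.001,0,0,0,0.5],[0,0,0.002,0,0,0,0.5],[0,0,0.003,0,0,0,0.5],[0,0,0.003,0,0,0,0.5]]'
```

```text
time: 12.0
tool_pos: [0.4456, -0.0121, 0.0773]
tool_rot: [[0.439, -0.898, 0.001], [-0.898, -0.439, -0.0], [0.001, -0.001, -1.0]]
contact_force: [0.2, -0.8, -0.2]
opening: 0.663
time: 12.33
tool_pos: [0.4462, -0.0128, 0.075]
tool_rot: [[0.44, -0.898, 0.002], [-0.898, -0.44, -0.002], [0.003, -0.001, -1.0]]
contact_force: [-1.0, -2.5, 7.3]
opening: 0.666
```

```bash
python3 - <<'E'
from h import *
snap('side','s13.png');snap('wrist','w13.png');o=bot.observe();print(o['tool_pos'].round(4),o['contact_force'])
cv2.imwrite('pics/c13.png',np.hstack([cv2.resize(cv2.imread('pics/w13.png'),(400,300)),cv2.resize(cv2.imread('pics/s13.png')[190:310,230:350],(400,400))[:300]]))
E
python3 -m creep '[[0,0,0.001,0,0,0,0.5],[0,0,0.001,0,0,0,0.5]]'
```

```text
[ 0.4462 -0.0127  0.0751] [-1.49920413 -3.08294604  7.02702958]
time: 12.6
tool_pos: [0.4463, -0.0131, 0.0747]
tool_rot: [[0.44, -0.898, 0.002], [-0.898, -0.44, -0.003], [0.003, -0.001, -1.0]]
contact_force: [-4.6, -4.1, 12.5]
opening: 0.661
```

View pics/c13.png

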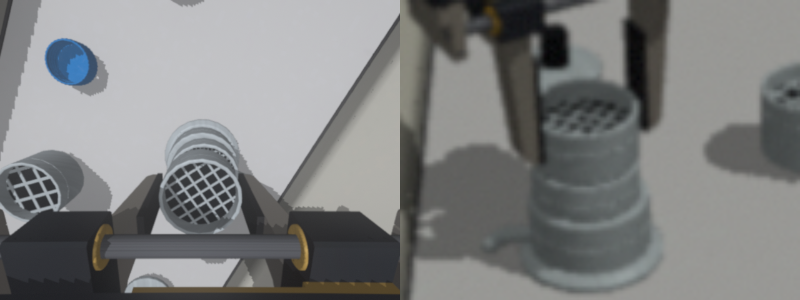

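```bash
python3 -m creep '[[0.001,0.0015,0,0,0,0,0.5],[0.001,0.0015,0,0,0,0,0.5],[0.001,0.0015,0,0,0,0,0.5]]'
python3 -m creep '[[0.001,0.0015,0,0,0,0,0.0],[0.001,0.0015,-0.001,0,0,0,-0.7],[0.001,0.0015,-0.001,0,0,0,-0.7],[0.001,0.0015,-0.001,0,0,0,-0.7],[0.001,0.0015,-0.001,0,0,0,-0.7],[0.001,0.0015,-0.001,0,0,0,-0.7]]'
python3 -m creep '[[0,0,-0.02,0,0,0,-0.7],[0,0,-0.05,0,0,0,-0.7],[0,0,-0.08,0,0,0,-0.7],[0,0,-0.11,0,0,0,-0.7],[0,0,-0.11,0,0,0,-0.7],[0,0,-0.11,0,0,0,-0.7]]'
python3 - <<'E'
from h import *
snap('side','s14.png');snap('wrist','w14.png');o=bot.observe();p=o['tool_pos'];R=o['tool_rot'];print(p.round(4),(R.T@(np.array([.5835,.077,.185])-p)).round(4),o['joint_positions'].round(2))
cv2.imwrite('pics/c14.png',np.hstack([cv2.resize(cv2.imread('pics/w14.png'),(400,300)),cv2.resize(cv2.imread('pics/s14.png')[190:310,230:350],(400,400))[:300]]))
E
```

```text
time: 12.85
tool_pos: [0.4455, -0.0141, 0.074]
tool_rot: [[0.44, -0.898, 0.003], [-0.898, -0.44, -0.002], [0.003, -0.002, -1.0]]
contact_force: [-0.2, -2.7, 6.7]
opening: 0.659
time: 13.35
tool_pos: [0.4427, -0.0147, 0.0732]
tool_rot: [[0.44, -0.898, -0.001], [-0.898, -0.44, 0.0], [-0.001, 0.001, -1.0]]
contact_force: [-0.3, -0.2, -0.3]
opening: 0.85
time: 13.85
tool_pos: [0.4443, -0.0152, 0.1852]
tool_rot: [[0.44, -0.898, 0.004], [-0.898, -0.44, -0.001], [0.003, -0.003, -1.0]]
contact_force: [0.1, 0.0, -1.1]
opening: 0.851
[ 0.4424 -0.0146  0.1823] [-0.0203 -0.1671 -0.0029] [-0.31 -0.17  1.99  0.    1.32  2.38]
```

View pics/c14.png

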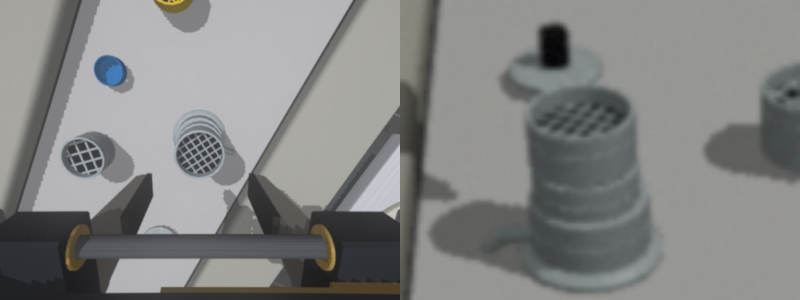

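```bash
python3 -m creep '[[-0.0203,-0.167,0,0,0,-45,-0.7],[-0.0203,-0.167,0,0,0,-45,-0.7],[-0.0203,-0.167,0,0,0,-45,-0.7],[-0.0203,-0.167,0,0,0,-45,-0.7],[-0.0203,-0.167,0,0,0,-45,-0.7],[-0.0203,-0.167,0,0,0,-45,-0.7],[-0.0203,-0.167,0,0,0,-45,-0.7],[-0.0203,-0.167,0,0,0,-45,-0.7],[-0.0203,-0.167,0,0,0,-45,-0.7],[-0.0203,-0.167,0,0,0,-45,-0.7],[-0.0203,-0.167,0,0,0,-45,-0.7]]'
python3 - <<'E'
from h import *
snap('wrist','w15.png');o=bot.observe();p=o['tool_pos'];R=o['tool_rot'];print(p.round(4),R.round(3).tolist(),o['joint_positions'].round(2),o['joint_velocities'].round(2))
E
```

```text
time: 14.87
tool_pos: [0.5838, 0.0766, 0.1831]
tool_rot: [[0.946, -0.325, -0.001], [-0.325, -0.946, 0.0], [-0.001, 0.0, -1.0]]
contact_force: [0.3, 0.0, -0.8]
opening: 0.85
[0.584  0.0766 0.1833] [[0.946, -0.325, -0.001], [-0.325, -0.946, 0.0], [-0.0, 0.0, -1.0]] [-0.07  0.22  1.59  0.    1.33  1.83] [ 0.   -0.   -0.01 -0.    0.   -0.  ]
```

View pics/w15.png

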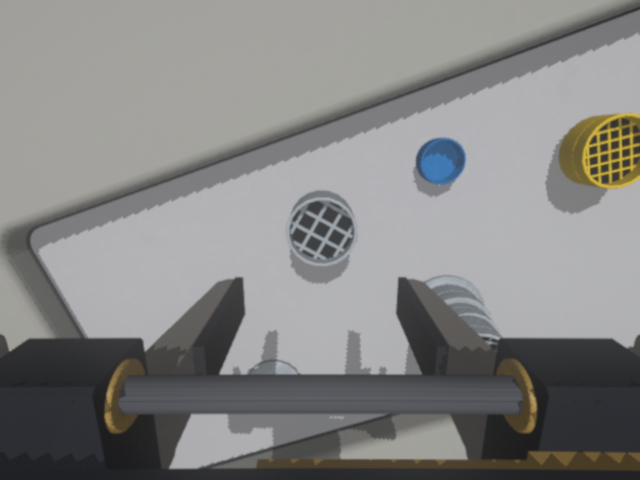

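```bash
python3 - <<'E'
from h import *
c=cal('w15.png');o=bot.observe();R=o['tool_rot'];p=o['tool_pos'];P=onz(c,322.5,231,.052);print(P,(R.T@(P-p)).round(4))
E
```

```text
[0.58236519 0.07389866 0.052     ] [-0.0006  0.0031  0.1313]
```

```bash
python3 -m creep '[[-0.0005,0.002,0.04,0,0,0,-0.7],[-0.0005,0.002,0.08,0,0,0,-0.7],[-0.0005,0.002,0.115,0,0,0,-0.7],[-0.0005,0.002,0.14,0,0,0,-0.7],[-0.0005,0.002,0.154,0,0,0,-0.7],[-0.0005,0.002,0.154,0,0,0,-0.7],[-0.0005,0.002,0.154,0,0,0,-0.7]]'
python3 - <<'E'
from h import *
snap('wrist','w16.png')
E
```

```text
time: 15.5
tool_pos: [0.5827, 0.0749, 0.0293]
tool_rot: [[0.946, -0.325, -0.001], [-0.325, -0.946, 0.0], [-0.001, 0.0, -1.0]]
contact_force: [0.3, -0.7, 0.4]
opening: 0.85
```

View pics/w16.png

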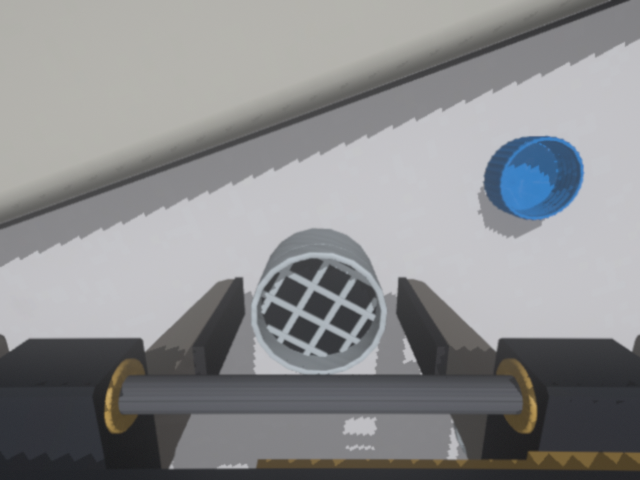

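```bash
python3 -m creep '[[0,0,0.001,0,0,0,0.5],[0,0,0.001,0,0,0,0.5],[0,0,0.001,0,0,0,0.5],[0,0,0.001,0,0,0,0.5],[0,0,0.001,0,0,0,0.5],[0,0,0.001,0,0,0,0.5],[0,0,0.001,0,0,0,0.5]]' 25
python3 -m creep '[[0,0,-0.02,0,0,0,0.5],[0,0,-0.05,0,0,0,0.5],[0,0,-0.09,0,0,0,0.5],[0,0,-0.125,0,0,0,0.5],[0,0,-0.14,0,0,0,0.5],[0,0,-0.14,0,0,0,0.5],[0,0,-0.14,0,0,0,0.5],[0,0,-0.14,0,0,0,0.5]]'
python3 - <<'E'
from h import *
snap('wrist','w17.png');o=bot.observe();R=o['tool_rot'];p=o['tool_pos'];print(p.round(4),o['contact_force'],o['opening'])
print('to stack',(R.T@(np.array([.445,-.0148,p[2]])-p)).round(4))
c=cal('w14.png');print('medium rim',onz(c,320,247,.094))
E
```

```text
time: 16.13
tool_pos: [0.5843, 0.075, 0.0301]
tool_rot: [[0.946, -0.324, 0.003], [-0.324, -0.946, -0.0], [0.002, -0.001, -1.0]]
contact_force: [-0.4, 0.2, 5.7]
opening: 0.671
time: 16.8
tool_pos: [0.5815, 0.0751, 0.1661]
tool_rot: [[0.946, -0.324, -0.004], [-0.324, -0.946, 0.0], [-0.004, 0.001, -1.0]]
contact_force: [0.5, 1.2, -2.3]
opening: 0.671
[0.5813 0.0751 0.1657] [ 0.44471851 -1.09918015 -2.26039319] 0.673350527949266
to stack [-0.0998  0.1292  0.0007]
medium rim [ 0.44138517 -0.01426257  0.094     ]
```

View pics/w17.png

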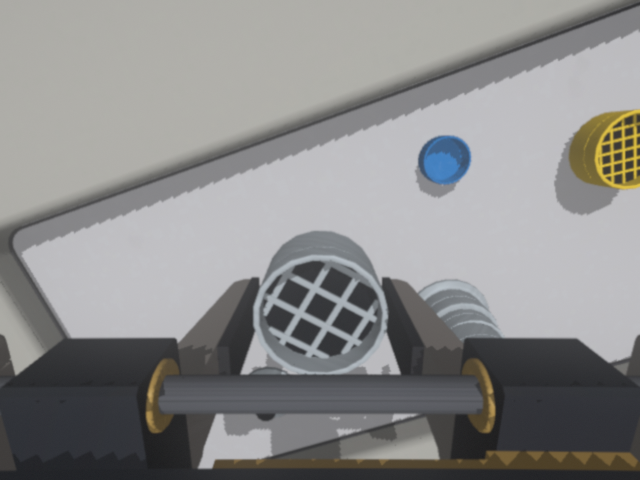

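View pics/w14.png

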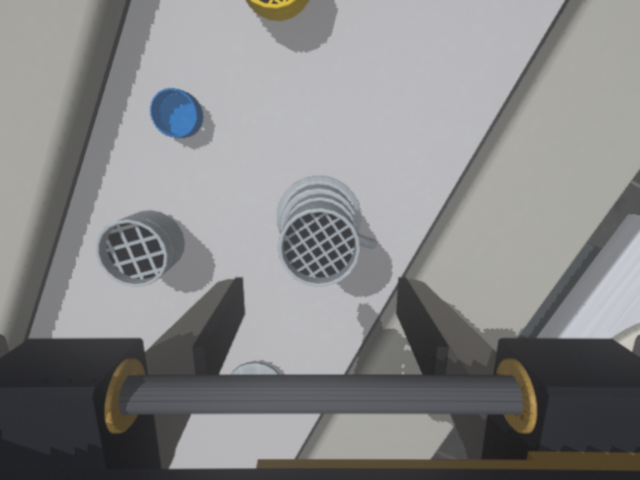

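```bash
python3 - <<'E'
from h import *
c=cal('w17.png');o=bot.observe();R=o['tool_rot'];p=o['tool_pos'];P=onz(c,320.5,313,p[2]+.0223);d=R.T@(P-p);print('off',d.round(4))
print((R.T@(np.array([.4445,-.0152,p[2]])-p)-d).round(4))
E
```

```text
off [ 0.0003  0.0009 -0.0223]
[-0.1004  0.1289  0.023 ]
```

```bash
python3 -m creep '[[-0.02,0.026,0,0,0,0,0.5],[-0.04,0.052,0,0,0,0,0.5],[-0.06,0.078,0,0,0,0,0.5],[-0.08,0.104,0,0,0,0,0.5],[-0.092,0.119,0,0,0,0,0.5],[-0.099,0.127,0,0,0,0,0.5],[-0.1005,0.129,0,0,0,0,0.5],[-0.1005,0.129,0,0,0,0,0.5],[-0.1005,0.129,0,0,0,0,0.5],[-0.1005,0.129,0,0,0,0,0.5]]'
python3 - <<'E'
from h import *
snap('wrist','w18.png');snap('side','s18.png');o=bot.observe();p=o['tool_pos'];R=o['tool_rot'];print(p.round(4),(R.T@(np.array([.4445,-.0152,.116])-p)).round(4))
cv2.imwrite('pics/c18.png',np.hstack([cv2.resize(cv2.imread('pics/w18.png'),(400,300)),cv2.resize(cv2.imread('pics/s18.png')[140:320,200:440],(400,300))]))
E
```

```text
time: 17.68
tool_pos: [0.4465, -0.014, 0.1681]
tool_rot: [[0.946, -0.324, -0.001], [-0.324, -0.946, 0.0], [-0.001, -0.0, -1.0]]
contact_force: [0.7, -0.4, -1.4]
opening: 0.669
[ 0.4466 -0.0141  0.1684] [-0.0016  0.0017  0.0524]
```

View pics/c18.png

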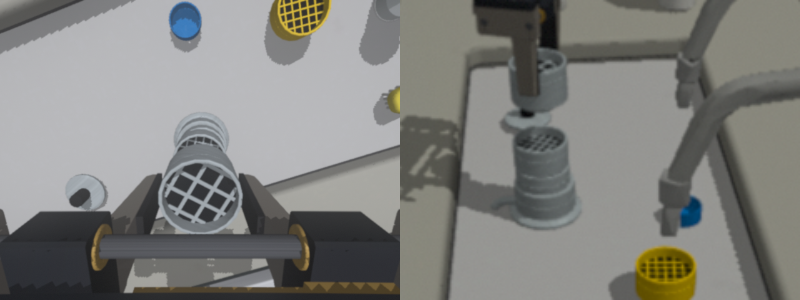

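```bash
python3 -m creep '[[-0.002,0.001,0.015,0,0,0,0.5],[-0.002,0.001,0.03,0,0,0,0.5],[-0.002,0.001,0.039,0,0,0,0.5],[-0.002,0.001,0.044,0,0,0,0.5],[-0.002,0.001,0.048,0,0,0,0.5],[-0.002,0.001,0.049,0,0,0,0.5],[-0.002,0.001,0.049,0,0,0,0.5],[-0.002,0.001,0.049,0,0,0,0.5]]'
python3 -m creep '[[0,0,0.001,0,0,0,0.5],[0,0,0.002,0,0,0,0.5],[0,0,0.003,0,0,0,0.5],[0,0,0.003,0,0,0,0.5]]'
```

```text
time: 18.45
tool_pos: [0.4445, -0.0149, 0.1202]
tool_rot: [[0.946, -0.324, 0.001], [-0.324, -0.946, -0.0], [0.001, -0.0, -1.0]]
contact_force: [-0.0, -0.4, -1.4]
opening: 0.673
time: 18.78
tool_pos: [0.4439, -0.0147, 0.1165]
tool_rot: [[0.946, -0.324, -0.0], [-0.324, -0.946, 0.0], [-0.0, 0.0, -1.0]]
contact_force: [0.3, -0.5, -2.1]
opening: 0.668
```

```bash
python3 -m creep '[[0,0,0.001,0,0,0,0.5],[0,0,0.0015,0,0,0,0.5],[0,0,0.0015,0,0,0,0.5]]'
python3 - <<'E'
from h import *
snap('side','s19.png');snap('wrist','w19.png');o=bot.observe();print(o['tool_pos'].round(4),o['contact_force'])
cv2.imwrite('pics/c19.png',np.hstack([cv2.resize(cv2.imread('pics/w19.png'),(400,300)),cv2.resize(cv2.imread('pics/s19.png')[180:320,220:360],(400,400))[:300]]))
E
```

```text
time: 19.03
tool_pos: [0.4445, -0.0149, 0.1161]
tool_rot: [[0.946, -0.324, 0.001], [-0.324, -0.946, -0.0], [0.001, 0.0, -1.0]]
contact_force: [-3.1, 0.7, 5.0]
opening: 0.673
[ 0.4445 -0.0149  0.1161] [-2.02158695  0.68651284  4.70140715]
```

View pics/c19.png

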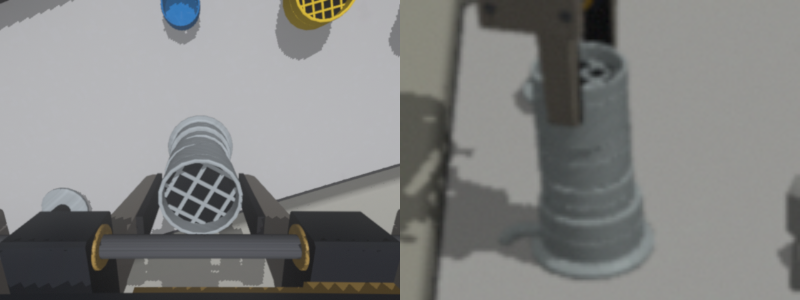

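Seated as expected (contact at 0.116). Nudge −x 1 mm, release, retreat.

```bash
python3 -m creep '[[-0.001,0,0,0,0,0,0.5],[-0.001,0,0,0,0,0,0.5],[-0.001,0,0,0,0,0,0.0],[-0.001,0,-0.001,0,0,0,-0.7],[-0.001,0,-0.001,0,0,0,-0.7],[-0.001,0,-0.001,0,0,0,-0.7],[-0.001,0,-0.001,0,0,0,-0.7],[-0.001,0,-0.001,0,0,0,-0.7]]'
python3 -m creep '[[0,0,-0.02,0,0,0,-0.7],[0,0,-0.04,0,0,0,-0.7],[0,0,-0.07,0,0,0,-0.7],[0,0,-0.1,0,0,0,-0.7],[0,0,-0.1,0,0,0,-0.7],[0,0,-0.1,0,0,0,-0.7],[0,0,-0.1,0,0,0,-0.7]]'
python3 - <<'E'
from h import *
snap('side','s20.png');snap('wrist','w20.png');o=bot.observe();p=o['tool_pos'];R=o['tool_rot'];print(p.round(4),o['joint_positions'].round(2),(R.T@(np.array([.4246,.1856,p[2]])-p)).round(4))
cv2.imwrite('pics/c20.png',np.hstack([cv2.resize(cv2.imread('pics/w20.png'),(400,300)),cv2.resize(cv2.imread('pics/s20.png')[180:320,220:360],(400,400))[:300]]))
E
```

```text
time: 19.8
tool_pos: [0.4426, -0.0143, 0.1156]
tool_rot: [[0.946, -0.324, -0.001], [-0.324, -0.946, 0.0], [-0.001, 0.0, -1.0]]
contact_force: [-0.0, 0.3, 0.1]
opening: 0.848
time: 20.38
tool_pos: [0.4425, -0.0142, 0.2151]
tool_rot: [[0.946, -0.324, -0.001], [-0.324, -0.946, 0.0], [-0.001, 0.0, -1.0]]
contact_force: [-0.7, -0.5, -0.2]
opening: 0.847
[ 0.442  -0.0141  0.2143] [-0.31 -0.2   1.95  0.    1.39  1.59] [-0.0812 -0.1832  0.0003]
```

View pics/c20.png

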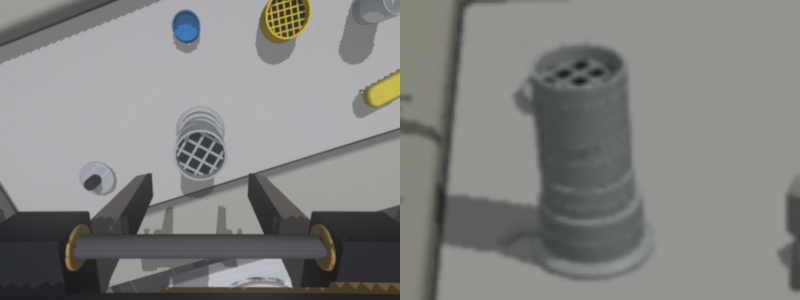

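```bash
python3 -m creep '[[-0.081,-0.183,0,0,0,0,-0.5],[-0.081,-0.183,0,0,0,0,-0.5],[-0.081,-0.183,0,0,0,0,-0.5],[-0.081,-0.183,0,0,0,0,-0.5],[-0.081,-0.183,0.03,0,0,0,-0.5],[-0.081,-0.183,0.06,0,0,0,-0.5],[-0.081,-0.183,0.08,0,0,0,-0.5],[-0.081,-0.183,0.1,0,0,0,-0.5],[-0.081,-0.183,0.1,0,0,0,-0.5],[-0.081,-0.183,0.1,0,0,0,-0.5],[-0.081,-0.183,0.1,0,0,0,-0.5]]'
python3 - <<'E'
from h import *
im=snap('wrist','w21.png');c=cal('w21.png');o=bot.observe();p=o['tool_pos'];R=o['tool_rot'];print(p.round(4))
g=cv2.cvtColor(im,cv2.COLOR_BGR2GRAY)
E
```

```text
time: 21.4
tool_pos: [0.4262, 0.1849, 0.1167]
tool_rot: [[0.946, -0.325, 0.0], [-0.325, -0.946, 0.0], [0.0, -0.0, -1.0]]
contact_force: [-0.0, 0.6, -0.4]
opening: 0.757
[0.4267 0.1849 0.1173]
```

View pics/w21.png

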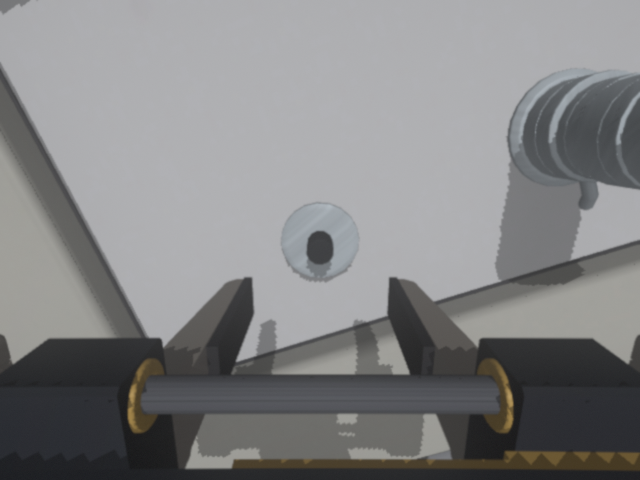

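```bash
python3 - <<'E'
from h import *
c=cal('w21.png');o=bot.observe();R=o['tool_rot'];p=o['tool_pos']
for u,v,z in[(320,241,.012),(320,251,.04)]:
    P=onz(c,u,v,z);print(P.round(4),(R.T@(P-p)).round(4))
E
```

```text
[0.4242 0.1847 0.012 ] [-0.0025  0.0011  0.1053]
[0.4246 0.1846 0.04  ] [-0.002   0.0011  0.0773]
```

```bash
python3 -m creep '[[-0.002,0.001,0.03,0,0,0,0],[-0.002,0.001,0.055,0,0,0,0],[-0.002,0.001,0.075,0,0,0,0],[-0.002,0.001,0.088,0,0,0,0],[-0.002,0.001,0.096,0,0,0,0],[-0.002,0.001,0.097,0,0,0,0],[-0.002,0.001,0.097,0,0,0,0],[-0.002,0.001,0.097,0,0,0,0]]'
python3 - <<'E'
from h import *
snap('wrist','w22.png');print(bot.observe()['tool_pos'])
E
```

```text
time: 22.12
tool_pos: [0.4249, 0.1848, 0.0205]
tool_rot: [[0.946, -0.324, 0.003], [-0.324, -0.946, 0.0], [0.002, -0.001, -1.0]]
contact_force: [0.2, -0.2, 0.0]
opening: 0.503
[0.42493621 0.18484595 0.02050846]
```

View pics/w22.png

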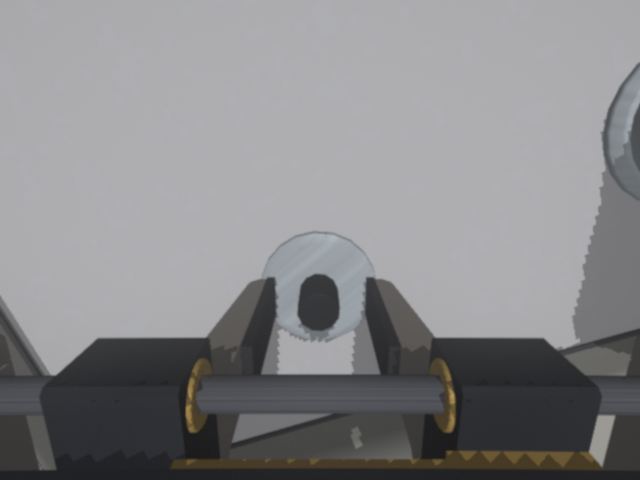

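```bash
python3 -m creep '[[0,0,0,0,0,0,0.9],[0,0,0,0,0,0,0.9],[0,0,0,0,0,0,0.9],[0,0,0,0,0,0,0.9],[0,0,0,0,0,0,0.9],[0,0,0,0,0,0,0.9],[0,0,0,0,0,0,0.9],[0,0,0,0,0,0,0.9],[0,0,0,0,0,0,0.9],[0,0,0,0,0,0,0.9]]' 25
python3 -m creep '[[0,0,-0.02,0,0,0,0.9],[0,0,-0.05,0,0,0,0.9],[0,0,-0.09,0,0,0,0.9],[0,0,-0.125,0,0,0,0.9],[0,0,-0.16,0,0,0,0.9],[0,0,-0.18,0,0,0,0.9],[0,0,-0.18,0,0,0,0.9],[0,0,-0.18,0,0,0,0.9],[0,0,-0.18,0,0,0,0.9]]'
python3 - <<'E'
from h import *
snap('wrist','w23.png');o=bot.observe();R=o['tool_rot'];p=o['tool_pos'];print(p.round(4),o['contact_force'],o['opening'])
print('to stack',(R.T@(np.array([.4445,-.0152,p[2]])-p)).round(4))
E
```

```text
time: 23.0
tool_pos: [0.4238, 0.1848, 0.0194]
tool_rot: [[0.946, -0.324, 0.0], [-0.324, -0.946, 0.0], [0.0, -0.0, -1.0]]
contact_force: [-0.6, 0.8, 4.1]
opening: 0.212
time: 23.75
tool_pos: [0.4223, 0.1844, 0.197]
tool_rot: [[0.946, -0.324, -0.003], [-0.324, -0.946, -0.001], [-0.003, 0.002, -1.0]]
contact_force: [-0.2, -0.7, -0.7]
opening: 0.207
[0.4221 0.1844 0.1966] [-0.59599992  0.43497049 -2.13282492] 0.21226861693402604
to stack [8.600e-02 1.815e-01 1.000e-04]
```

View pics/w23.png

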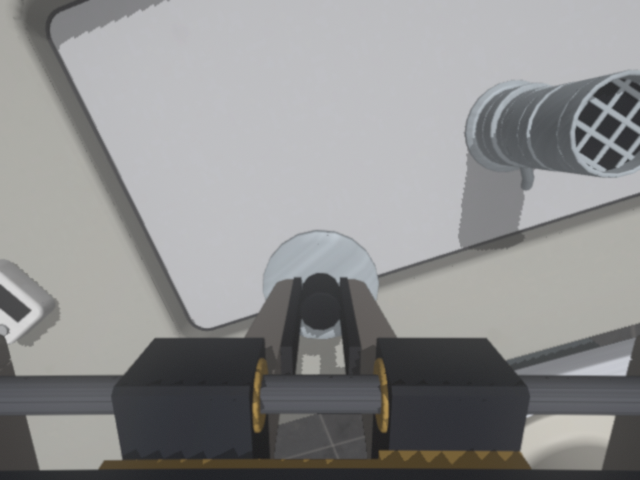

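View pics/w20.png

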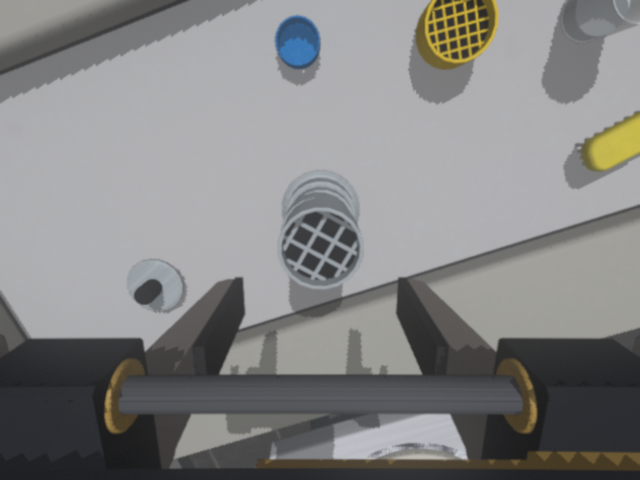

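```bash
python3 - <<'E'
from h import *
c=cal('w23.png');o=bot.observe();R=o['tool_rot'];p=o['tool_pos']
for u,v,z in[(320.5,286,-.006),(321,310,.0206)]:
    P=onz(c,u,v,p[2]+z);print((R.T@(P-p)).round(4))
print(onz(cal('w20.png'),320.3,247.5,.138))
E
```

```text
[0.0015 0.0009 0.006 ]
[ 0.001   0.0011 -0.0206]
[ 0.44278496 -0.0154499   0.138     ]
```

```bash
python3 -m creep '[[0.012,0.026,0,0,0,0,0.9],[0.025,0.053,0,0,0,0,0.9],[0.038,0.081,0,0,0,0,0.9],[0.051,0.109,0,0,0,0,0.9],[0.063,0.135,0,0,0,0,0.9],[0.074,0.158,0,0,0,0,0.9],[0.082,0.175,0,0,0,0,0.9],[0.0845,0.181,0,0,0,0,0.9],[0.0845,0.181,0,0,0,0,0.9],[0.0845,0.181,0,0,0,0,0.9],[0.0845,0.181,0,0,0,0,0.9]]'
python3 - <<'E'
from h import *
snap('wrist','w24.png');snap('side','s24.png');o=bot.observe();p=o['tool_pos'];R=o['tool_rot'];print(p.round(4),(R.T@(np.array([.444,-.0152,.1494])-p)).round(4))
cv2.imwrite('pics/c24.png',np.hstack([cv2.resize(cv2.imread('pics/w24.png'),(400,300)),cv2.resize(cv2.imread('pics/s24.png')[140:320,200:440],(400,300))]))
E
```

```text
time: 24.72
tool_pos: [0.4443, -0.0128, 0.1983]
tool_rot: [[0.946, -0.323, -0.001], [-0.323, -0.946, 0.001], [-0.002, -0.0, -1.0]]
contact_force: [0.4, -0.1, 0.2]
opening: 0.208
[ 0.4446 -0.0128  0.1988] [0.0003 0.0024 0.0494]
```

View pics/c24.png

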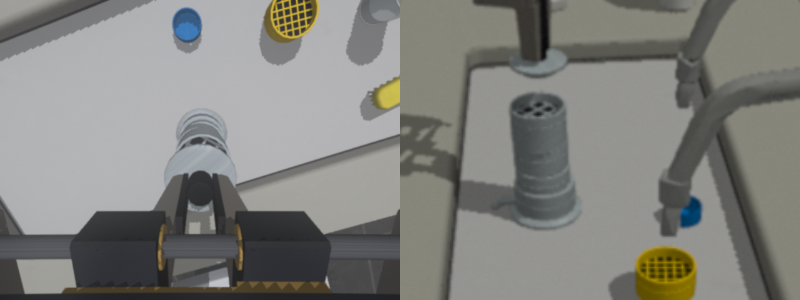

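Shift (−0.001, 0.002), lower to about 3 mm above home, then feel.

```bash
python3 -m creep '[[-0.001,0.002,0.015,0,0,0,0.9],[-0.001,0.002,0.028,0,0,0,0.9],[-0.001,0.002,0.036,0,0,0,0.9],[-0.001,0.002,0.041,0,0,0,0.9],[-0.001,0.002,0.045,0,0,0,0.9],[-0.001,0.002,0.046,0,0,0,0.9],[-0.001,0.002,0.046,0,0,0,0.9],[-0.001,0.002,0.046,0,0,0,0.9]]'
python3 -m creep '[[0,0,0.001,0,0,0,0.9],[0,0,0.002,0,0,0,0.9],[0,0,0.003,0,0,0,0.9],[0,0,0.003,0,0,0,0.9]]'
```

```text
time: 25.48
tool_pos: [0.4436, -0.0156, 0.1536]
tool_rot: [[0.946, -0.324, 0.001], [-0.324, -0.946, -0.0], [0.001, -0.0, -1.0]]
contact_force: [-0.8, -0.9, -1.2]
opening: 0.209
time: 25.82
tool_pos: [0.4431, -0.0155, 0.15]
tool_rot: [[0.946, -0.324, -0.0], [-0.324, -0.946, 0.0], [-0.0, -0.0, -1.0]]
contact_force: [0.1, 0.2, -0.6]
opening: 0.21
```

```bash
python3 -m creep '[[0,0,0.001,0,0,0,0.9],[0,0,0.0015,0,0,0,0.9],[0,0,0.0015,0,0,0,0.9]]'
python3 - <<'E'
from h import *
snap('wrist','w25.png');snap('side','s25.png')
cv2.imwrite('pics/c25.png',np.hstack([cv2.resize(cv2.imread('pics/w25.png'),(400,300)),cv2.resize(cv2.imread('pics/s25.png')[160:310,220:370],(400,400))[:300]]))
E
```

```text
time: 26.07
tool_pos: [0.4435, -0.0157, 0.1492]
tool_rot: [[0.946, -0.324, 0.001], [-0.324, -0.946, -0.0], [0.001, 0.0, -1.0]]
contact_force: [-1.4, -0.2, 4.5]
opening: 0.21
```

View pics/c25.png

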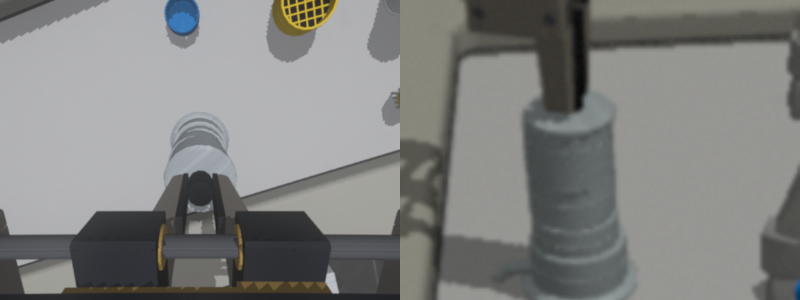

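Contact at the expected height (0.149); release and retreat up.

```bash
python3 -m creep '[[0,0,0,0,0,0,0.4],[0,0,-0.001,0,0,0,0.1],[0,0,-0.001,0,0,0,0.1],[0,0,-0.001,0,0,0,0.1],[0,0,-0.001,0,0,0,0.1],[0,0,-0.001,0,0,0,0.1]]'
python3 -m creep '[[0,0,-0.02,0,0,0,0.1],[0,0,-0.04,0,0,0,0.1],[0,0,-0.07,0,0,0,0.1],[0,0,-0.1,0,0,0,0.1],[0,0,-0.12,0,0,0,0.1],[0,0,-0.12,0,0,0,0.1],[0,0,-0.12,0,0,0,0.1],[0,0,-0.12,0,0,0,0.1],[0,0,-0.12,0,0,0,0.1]]'
python3 - <<'E'
from h import *
snap('wrist','w26.png');s=snap('side','s26.png');snap('top','t26.png');print(bot.observe()['tool_pos'].round(4))
c=cal('s26.png')
im=cv2.resize(s[160:310,220:370],(600,600),interpolation=cv2.INTER_CUBIC)
def pt(P):
    q=(proj(c,P)-[220,160])*4;return tuple(int(x) for x in q)
# expected seams: circles radius 31 centred on receiver axis at z=.062,.094,.138,.144 (right/left ends)
for z in(.04,.062,.094,.138,.144):
    for k in range(0,360,3):
        a=np.radians(k); cv2.circle(im,pt((.4445+.031*np.cos(a),-.0152+.031*np.sin(a),z)),1,(0,0,255),-1)
cv2.circle(im,pt((.4445,-.0152,.170)),3,(0,255,0),-1)
cv2.imwrite('pics/c26.png',np.hstack([cv2.resize(s[160:310,220:370],(400,400),interpolation=cv2.INTER_CUBIC),cv2.resize(im,(400,400))]))
E
```

```text
time: 26.67
tool_pos: [0.4431, -0.0155, 0.1494]
tool_rot: [[0.946, -0.324, -0.0], [-0.324, -0.946, 0.0], [-0.0, -0.0, -1.0]]
contact_force: [-0.7, 0.1, 0.3]
opening: 0.449
time: 27.42
tool_pos: [0.4422, -0.0152, 0.2676]
tool_rot: [[0.946, -0.324, -0.003], [-0.324, -0.946, 0.001], [-0.004, 0.0, -1.0]]
contact_force: [0.6, -0.0, 0.8]
opening: 0.448
[ 0.4426 -0.0153  0.2682]
```

View pics/c26.png

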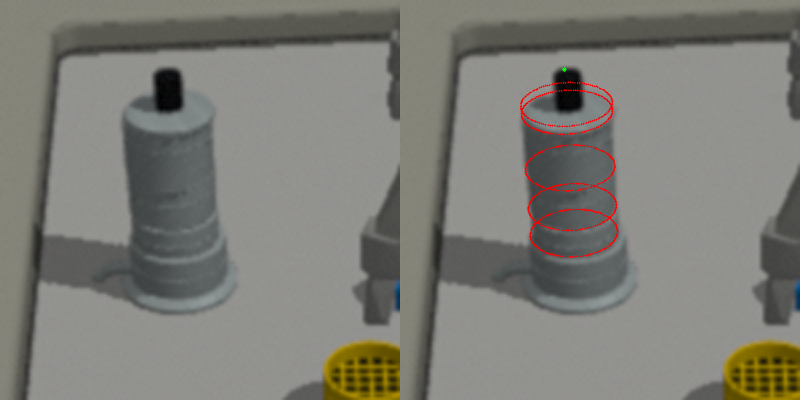

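View pics/w26.png

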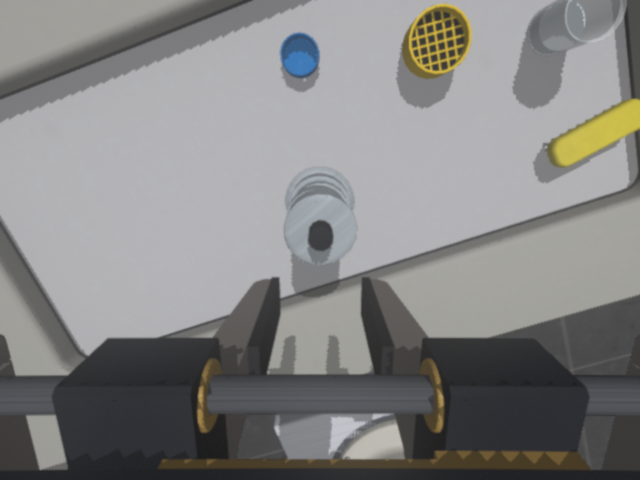

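View pics/s26.png

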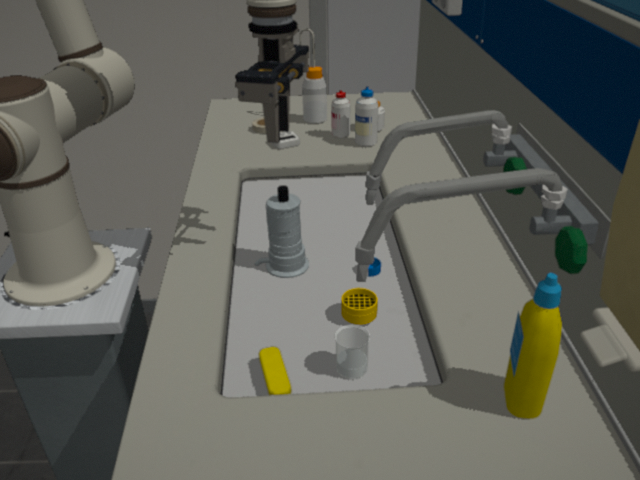

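```bash
python3 - <<'E'
from h import *
a=cv2.imread('pics/side0.png');b=cv2.imread('pics/s26.png')
for r in[(340,410,250,300),(320,385,330,375),(255,280,366,385)]:
    print(cv2.absdiff(a[r[0]:r[1],r[2]:r[3]],b[r[0]:r[1],r[2]:r[3]]).mean().round(2))
print(bot.sign_off())
E
```

```text
0.91
0.93
0.95
the job is handed in; nothing more can be done
None
```

I built the column on the receiver from the bottom up, one part at a time: fine sieve, medium sieve, coarse sieve, then the lid. I handed it in at about 27.6 s on the robot's clock, with the gripper open and clear about 10 cm above the lid knob.

- **Seating:** each part met resistance within about 2 mm of its computed home height, with contact forces of roughly 4–12 N. The medium sieve rubbed sideways at first, so I nudged it about 1–2 mm; it settled and I released it there.
- **Final pictures:** the side view shows the stack upright with the lid level. The drawn-in outlines at the expected heights match to within about 2 pixels. I put that down to camera calibration, because the same shift was there before anything moved.
- **Bystanders:** before-and-after side pictures of the nail brush, beaker and blue screw cap differ only by noise. The yellow sieve was not touched.
- **Failed or conflicting checks:** the wrist camera put the stack top up to about 3 mm off the receiver's axis. I took the axis from the receiver measurements and release positions instead. No other check failed or disagreed.

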